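# Pack the cobbler shaker into the bar caddy

## Robot

A 6-joint arm with a two-finger parallel gripper is mounted at the origin on the work surface. World frame = base frame: x ahead of the robot, y to its left, z up, the work surface at z = 0. Lengths are in m, angles in rad, forces in N, time in s.
With the tool pointing down it reaches from about 0.25 to 0.775 m from the base axis. Payload 8.9 kg.
Tool frame: the origin (TCP) lies at the very end of the fingers, on their centre line; the grasp point (between the pads) lies 19 mm behind it; z points along the fingers, y is the line along which they close (so a half turn about z gives the same grasp; the last joint's range is limited). The gripper opens to 85 mm and grips with 20 to 120 N. Pads are 22 mm wide; open, the fingers measure 114 mm over their backs; the gripper's body (76 mm by 85 mm) begins 54 mm behind the grasp point. The pads swing forward as they close: fully open they stand 13 mm farther back than shut.
Start: joints at [-1.409, 0.291, -0.153, 1.127, 0, 1.431], TCP at [0.156, -0.501, 0.231] pointing down, gripper open.
Joint ranges: [-2.52, 2.52], [-0.91, 1.74], [-1.3, 1.37], [-1.96, 2.02], [-1.52, 1.47], [-3.14, 3.14]. Speed limits (rad/s): [2.22, 2.22, 2.79, 3.14, 3.14, 3.14].

## Interface

Orientations are given as a unit quaternion [x, y, z, w].
In Python, from cell import arm gives the robot as it stands.
- The arm moves only by the tool arm_command, never from a script. Its argument "targets" is one flat list of numbers, 7 for each row, row after row: the shift along the tool's x, y, z in units of 0.25 m (1.0 is 0.25 m), then the turn, a rotation vector about the tool's x, y, z in units of 30 degrees (1.0 is 30 degrees), then the opening, from -1 (shut) to 1 (fully open). In form: [tx, ty, tz, ax, ay, az, claw, tx, ty, tz, ax, ay, az, claw, ...]. A call has 1 to 12 rows; each row is the pose to reach, as a shift and turn from the pose commanded when the call began, along the tool's axes at that moment; what a row does not reach only later rows make up. A row lasts 1/10 s, in which the tool goes at most 50 mm and 8.59 degrees, less where a joint would pass 70% of its speed; a pose out of reach is approached as far as the arm can. A call with a number of a shift or a turn outside -1 to 1 is refused whole. A call with a gripper value outside its range is refused whole. The fingers move at their own pace and stop on an object; "newtons" is the grip in N (left out, the last holds). Time passes only in rows, so rows that repeat a pose let the fingers close. It gives the time, the measured TCP pose, the force, the opening and the grip force at its end, in the units of the state.
- arm.observe(): the state, without advancing time (a new reading comes with each control period).
- arm.grab_frame(name): name is "side" or "top" or "wrist"; returns the picture (400x640x3 uint8, red, green, blue); there is no depth.
- arm.camera_params(name): a dict with "fovy" (degrees; the focal length in pixels is half the picture's height over the tangent of half this angle, whatever the lens; pixels are square), "cx", "cy" (the principal point, pixels), "position" and "attitude" of the camera in the world; the wrist camera has in their place "T_tool_cam" (4x4, takes a point from camera to tool coordinates, whose origin is the TCP and whose axes are the flange's). Camera axes: x right, y down, z forward; pixel columns grow to the right and rows downward; lengths in m; the calibration is good to about 2 mm. The wrist camera is an equidistant fisheye: a pixel r from the principal point sees the ray r / f radians off the axis. A picture is of the moment at which its call begins: read the wrist's pose just before it. camera_params takes no time and is no camera call.
- arm.job_done(): hands the job in; it is judged then, once.
Trained networks look in the newest picture that a camera, given by its name, has taken for a name from the list of things; names that differ only in an ending like _2 or _b are one class to them, and where a whole thing is asked for, a point or a joint stands for the part that bears it (a point fixed in the world has none). Each returns a list of dicts, best first, with "confidence" (0 to 1); they miss things now and then, are a little off and sometimes report something else, mostly with a low value. They report only what shows in the picture. A call takes as long as a camera call. They do not tell look-alikes from the thing itself.
- arm.outline_of(label, camera): "mask" (400x640 bool, what is visible of it) and "xy" ([column, row] in pixels, amid what is visible of it).
The state is a dict: "time_s": time; "qpos": joint angles; "joint_velocities": joint speeds; "joint_efforts": joint torques, N m; "position": TCP position; "tool_rot": TCP orientation; "ft_force": force on the tool from outside, world axes, zero at the start; "moment": the same for the moment, N m; "grip_width": opening from 0.0 (shut) to 1.0 (fully open); "gripper_force": force on a finger pad.
Only numpy, scipy, OpenCV 4.12 (cv2) and the standard library are available. Lean on these libraries where they do the work, as an engineer would, in place of code of your own. Each camera call takes 0.05 s, during which the arm holds its last target. There are 200 camera calls.

## Task

Pack the steel cobbler shaker for the drive, in this order: stand the open tin in the large round pocket of the clamped caddy, lower (do not drop) the tall narrow measuring cup upright into the tin, fit the strainer top over the tin's rim, and put the cap over the strainer's neck. Each part must sit fully home and upright, and everything else on the cart stays where it is.

Things in the scene. Friction and masses are not known exactly. Their poses are not given: they have to be found in the camera images.
- tin: The shaker's tin: an open steel tumbler standing mouth up, 92 mm tall, 48 mm across its foot, widening over the first 66 mm to a straight 64 mm band at the top; wall 2.5 mm, floor 3 mm thick; about 150 g. Origin: centre of its underside; z up.
- cup: Tall narrow measuring cup: clear polycarbonate, near straight, 106 mm tall, 36 mm across the foot, 38 the rim, wall 2.5 mm, four thin rings, standing mouth up; 60 g. In the tin it stands 17 mm proud of the tin's rim; fingers do not fit beside it inside the tin, so hold it by its top 15 mm. Origin: centre of its underside; z up.
- strainer: Shaker's strainer top: steel, skirt down, 57 mm tall, 90 g. Skirt 76 mm outside, 72 inside, slips 10 mm over the tin's rim until an inner ledge (10 mm above its lower edge) lies on the rim; hollow above is 58 mm across, up to 33 mm. Flat shoulder at 37 mm; from there a solid straight neck, 26 mm across, holes in its top, rises to 57 mm: grip it there. Origin: centre of lower edge; z up.
- cap: The shaker's cap: a small steel cup lying mouth down, 40 mm across, 34 mm tall with a rounded top, straight sides to 26 mm; hollow 34 mm across and 26 mm deep. It goes over the strainer's neck until its lower edge lies on the flat shoulder. About 50 g. Origin: centre of its lower edge; z up.
- caddy: Grey plastic block 210 x 96 mm, 40 high, fixed, lying along its x axis from -45 to 165 mm. Origin: on the cart top under the centre of the large round pocket (62 mm across, open above, floor 6 mm above the origin). Three bottle pourers, up to 110 mm high, stand in small wells 100 to 145 mm along +x; a toggle clamp, up to 55 mm high, holds its foot at 165 to 330 mm along +x. z up.
- dish: Bystander: white enamel salt-rim dish, 136 mm across, 26 mm high. Origin: centre of its underside.
- jug: Bystander: short wide clear measuring cup with a small pouring lip, 74 mm across the rim, 58 mm tall, too wide for the tin. Origin: centre of its underside.
- pourer: Bystander: blue plastic bottle pourer standing on its stopper, 31 mm across the collar, 98 mm tall, easily tipped. Origin: centre of its underside.
- coasters: Bystander: stack of round cork coasters, 82 mm across, 22 mm high. Origin: centre of its underside.
- blade: Bystander: flat steel bottle-opener blade lying on the cart top, 176 mm long, 40 mm wide, 4 mm thick. Origin: centre of its underside; x along it.
There are look-alikes about, which are no part of the job. Leave any turquoise look-alike of the cap alone.

How it is judged:
On the way, in this order (a step that is already met when the one before it is completed fails the run):
1. the tin stands in the caddy's pocket (z of tin in the frame of caddy between 0.003 and 0.01 m and horizontal distance between tin and caddy below 0.01 m and angle between tin's own z axis and vertical below 0.08 rad), for 0.2 s.
2. the tall cup stands in the tin, the tin still in the pocket (all of step 1 and z of cup in the frame of tin between 0 and 0.008 m and horizontal distance between cup and tin below 0.01 m and angle between cup's own z axis and vertical below 0.12 rad), for 0.2 s.
3. the strainer top sits on the tin's rim, with the cup inside (all of step 2 and z of strainer in the frame of tin between 0.079 and 0.086 m and horizontal distance between strainer and tin below 0.008 m and angle between strainer's own z axis and vertical below 0.08 rad), for 0.2 s.
At the end, for the whole second after the job is handed in: Tin on the pocket floor (3-10 mm up, within 10 mm), tall cup on the tin floor (0-8 mm up, within 10 mm, tilt under 0.12), strainer on the tin rim (79-86 mm above the tin, within 8 mm), cap on its shoulder (34-41 mm above the strainer, within 8 mm), tilts under 0.08 rad, released, at rest (all of step 3 and z of cap in the frame of strainer between 0.034 and 0.041 m and horizontal distance between cap and strainer below 0.008 m and angle between cap's own z axis and vertical below 0.08 rad and linear speed of each of tin, cup, strainer, cap below 0.02 m/s); the robot touches nothing.
It fails at once if a bystander is moved more than 20 mm or tipped (distance of any of dish, jug, pourer, coasters, blade from where it was at the start of the episode above 0.02 m or angle between any of dish, jug, pourer, coasters, blade's own z axis and vertical above 0.4 rad).
It fails at once if the cup is dropped into the tin (falls faster than 0.6 m/s inside its mouth) (horizontal distance between cup and tin below 0.015 m and z of cup in the frame of tin below 0.088 m and linear speed of cup above 0.6 m/s).
It also fails if it takes over 118 s, if anything falls off the work surface, if the arm or the gripper's body presses on something with over 40 N, if the wrist force passes 120 N, or if a joint passes its speed limit or range.

## Working session

There is one attempt and no reset: what is moved stays moved. The work goes in short steps, Python scripts to look and compute and a tool call to move; the robot and the scene stay as the last step left them, time stands still between calls to the robot, and variables do not carry over. Pictures are saved under pics/ and viewed, at most 16 in all, crops included, and the job is handed in when it is done.

Besides the shell and the picture viewer there is one more tool, called after ">>>" by a JSON object that holds its "api" and its "payload". arm_command: Moves the arm, as the interface text tells. Its arguments: {"type":"object","properties":{"targets":{"type":"array"},"newtons":{"type":"number"}},"required":["targets"]}

```bash
ls; mkdir -p pics
python3 - <<'E'
from cell import arm
import cv2,numpy as np
s=arm.observe(); print(s)
for c in ["side","top","wrist"]:
    print(c,arm.camera_params(c))
    im=arm.grab_frame(c); cv2.imwrite(f"pics/{c}0.png",im[:,:,::-1])
E
```

```text
pics
{'time_s': 0.0, 'qpos': array([-1.40929345e+00,  2.91268418e-01, -1.54073706e-01,  1.12671050e+00,
       -1.86005522e-06,  1.43151011e+00]), 'joint_velocities': array([ 0.0001204 , -0.000784  , -0.00051968, -0.00049073,  0.00170601,
       -0.00061211]), 'joint_efforts': array([-1.86065503e-03, -5.37140644e+01,  3.31369901e+01,  1.59128231e-02,
       -5.69826061e-04,  3.62233678e-06]), 'position': array([ 0.15548659, -0.50101336,  0.23075811]), 'tool_rot': array([ 9.88711846e-01,  1.49828208e-01, -7.90749660e-06, -6.28098446e-04]), 'ft_force': array([-0.39538165,  0.484555  , -0.08926699]), 'moment': array([-0.03055931, -0.00127048, -0.03806529]), 'gripper_force': 0.0, 'grip_width': 0.9990247249410301}
side {'fovy': 55.21589140747177, 'cx': 317.0064261783327, 'cy': 205.0495635769203, 'position': array([0.28909478, 0.59579513, 0.50087539]), 'attitude': array([-0.20716814,  0.85898671, -0.45563128,  0.10781156])}
top {'fovy': 52.51299838905442, 'cx': 320.3508141552341, 'cy': 203.21473689209535, 'position': array([0.55393431, 0.00177116, 1.01382778]), 'attitude': array([ 0.71113488, -0.70236485,  0.02693239, -0.01566684])}
wrist {'fovy': 65.70646984690485, 'cx': 317.9668404320845, 'cy': 198.94103210756901, 'T_tool_cam': array([[-7.37976109e-04, -9.45571197e-01, -3.25414453e-01,
         8.38946478e-02],
       [ 9.99999721e-01, -7.34507336e-04, -1.33512577e-04,
         2.30474702e-04],
       [-1.12773656e-04, -3.25414461e-01,  9.45571476e-01,
        -1.41691492e-01],
       [ 0.00000000e+00,  0.00000000e+00,  0.00000000e+00,
         1.00000000e+00]])}
```

View pics/top0.png

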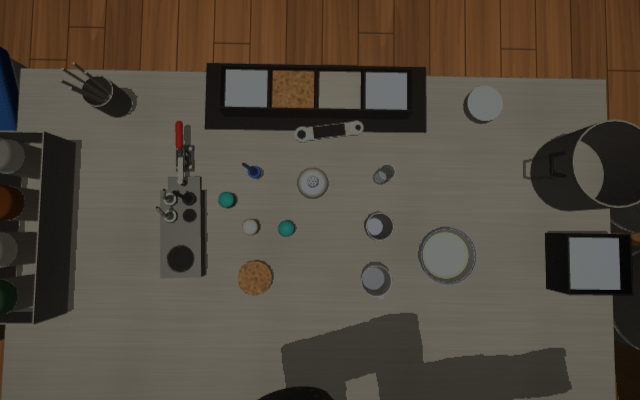

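View pics/side0.png

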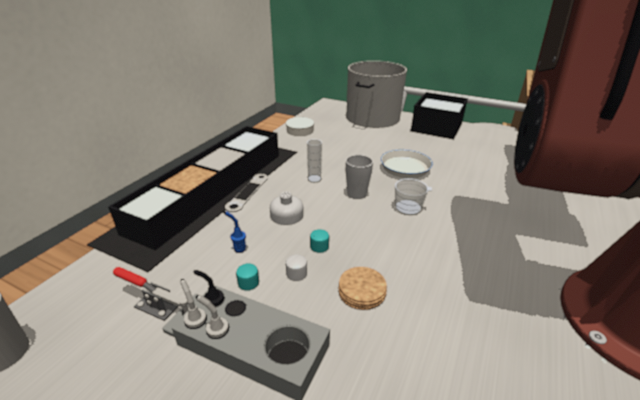

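```bash
cat > h.py <<'E'
from cell import arm
import cv2,numpy as np
from scipy.spatial.transform import Rotation as R
def cam(c):
    p=arm.camera_params(c); f=200/np.tan(np.radians(p['fovy']/2))
    if c=='wrist':
        s=arm.observe(); T=np.eye(4); T[:3,:3]=R.from_quat(s['tool_rot']).as_matrix(); T[:3,3]=s['position']
        T=T@p['T_tool_cam']; return T[:3,:3],T[:3,3],f,p['cx'],p['cy']
    return R.from_quat(p['attitude']).as_matrix(),np.array(p['position']),f,p['cx'],p['cy']
def ray(c,xy,C=None):
    Rm,t,f,cx,cy=C or cam(c); u,v=xy[0]-cx,xy[1]-cy
    if c=='wrist':
        r=np.hypot(u,v); th=r/f; k=np.sin(th)/max(r,1e-9); d=np.array([u*k,v*k,np.cos(th)])
    else: d=np.array([u/f,v/f,1])
    return t,Rm@d
def atz(c,xy,z,C=None):
    t,d=ray(c,xy,C); return t+d*(z-t[2])/d[2]
def proj(c,P,C=None):
    Rm,t,f,cx,cy=C or cam(c); q=(np.atleast_2d(P)-t)@Rm
    if c=='wrist':
        r=np.hypot(q[:,0],q[:,1]); th=np.arctan2(r,q[:,2]); k=f*th/np.maximum(r,1e-9)
        return np.c_[cx+q[:,0]*k,cy+q[:,1]*k]
    return np.c_[cx+f*q[:,0]/q[:,2],cy+f*q[:,1]/q[:,2]]
E
python3 - <<'E'
from h import *
for n in "tin cup strainer cap caddy dish jug pourer coasters blade".split():
    for c in ["top","side"]:
        for d in arm.outline_of(n,c)[:4]:
            m=d['mask']; ys,xs=np.where(m)
            print(n,c,round(d['confidence'],2),np.round(d['xy']),(xs.min(),xs.max(),ys.min(),ys.max()) if len(xs) else 0,m.sum(),np.round(atz(c,d['xy'],0.03),3)[:2])
E
```

```text
tin top 0.81 [379. 222.] (np.int64(365), np.int64(393), np.int64(212), np.int64(240)) 629 [ 0.568 -0.157]
tin side 0.78 [357. 174.] (np.int64(346), np.int64(372), np.int64(155), np.int64(199)) 1033 [ 0.576 -0.19 ]
cup top 0.79 [383. 173.] (np.int64(373), np.int64(396), np.int64(163), np.int64(184)) 378 [ 0.689 -0.167]
cup top 0.32 [253. 276.] (np.int64(238), np.int64(272), np.int64(261), np.int64(295)) 973 [0.438 0.145]
cup side 0.58 [315. 159.] (np.int64(306), np.int64(322), np.int64(139), np.int64(183)) 629 [ 0.706 -0.215]
strainer top 0.64 [310. 182.] (np.int64(297), np.int64(327), np.int64(168), np.int64(198)) 754 [0.666 0.013]
strainer side 0.88 [287. 211.] (np.int64(270), np.int64(303), np.int64(192), np.int64(225)) 890 [0.651 0.026]
strainer side 0.72 [238. 236.] (np.int64(225), np.int64(245), np.int64(212), np.int64(253)) 374 [0.69  0.144]
cap top 0.78 [229. 200.] (np.int64(218), np.int64(236), np.int64(192), np.int64(208)) 247 [0.617 0.207]
cap top 0.71 [288. 230.] (np.int64(278), np.int64(294), np.int64(221), np.int64(236)) 203 [0.547 0.065]
cap top 0.56 [251. 225.] (np.int
[... 1309 characters left out ...]
p.int64(163), np.int64(178)) 176 [0.695 0.154]
pourer side 0.85 [239. 238.] (np.int64(226), np.int64(246), np.int64(213), np.int64(253)) 343 [0.685 0.147]
coasters top 0.62 [255. 277.] (np.int64(237), np.int64(272), np.int64(260), np.int64(295)) 986 [0.434 0.141]
coasters top 0.59 [332. 129.] (np.int64(294), np.int64(363), np.int64(121), np.int64(142)) 967 [ 0.796 -0.041]
coasters side 0.76 [364. 288.] (np.int64(338), np.int64(388), np.int64(267), np.int64(310)) 1806 [0.422 0.16 ]
blade top 0.79 [330. 130.] (np.int64(295), np.int64(363), np.int64(121), np.int64(142)) 950 [ 0.793 -0.036]
blade side 0.57 [244. 193.] (np.int64(226), np.int64(267), np.int64(175), np.int64(212)) 580 [0.776 0.009]
```

The steel cap candidate is the grey one at top (251,226). The two turquoise ones, at (228,200) and (287,228), are look-alikes. The tall clear cup is at top (383,174); the short wide jug at (376,279) is a bystander. I'll fit positions from the masks and confirm with a crop.

```bash
cat >> h.py <<'E'
from scipy.optimize import minimize
PROF={'tin':[(0,24),(66,32),(92,32)],'cup':[(0,18),(106,19)],'strainer':[(0,38),(25,38),(37,30),(57,13)],'cap':[(0,20),(26,20),(34,10)],'jug':[(0,30),(58,37)]}
A=np.linspace(0,2*np.pi,40)
def sil(n,x,y,z0=0):
    return np.vstack([np.c_[x+r/1e3*np.cos(A),y+r/1e3*np.sin(A),np.full(40,z0+h/1e3)] for h,r in PROF[n]])
def fit(n,x,y,obs,z0=0):
    """obs: list of (camera, mask, C)"""
    def cost(p):
        e=0
        for c,m,C in obs:
            q=proj(c,sil(n,p[0],p[1],z0),C); im=np.zeros((400,640),np.uint8)
            h=cv2.convexHull((q*16).astype(np.int32)); cv2.fillConvexPoly(im,h,1,shift=4)
            im=im>0; e+=1-(im&m).sum()/max(1,(im|m).sum())
        return e
    r=minimize(cost,[x,y],method='Nelder-Mead',options=dict(initial_simplex=[[x,y],[x+.012,y],[x,y+.012]],xatol=3e-4,fatol=1e-4))
    return r.x,r.fun
def near(n,c,xy):
    L=[d for d in arm.outline_of(n,c) if np.hypot(*(np.array(d['xy'])-xy))<15]
    return L[0]['mask'] if L else None
def plan(x,y,z,hd=90):
    """units for one call from here to TCP x,y,z and heading hd deg, tool down"""
    s=arm.observe(); M=R.from_quat(s['tool_rot']); t=M.inv().apply(np.array([x,y,z])-s['position'])/.25
    a=np.radians(hd); G=R.from_matrix(np.array([[np.cos(a),np.sin(a),0],[np.sin(a),-np.cos(a),0],[0,0,-1]]).T)
    w=np.degrees((M.inv()*G).as_rotvec())/30
    print('units',np.round(t,3),np.round(w,3),'pos',np.round(s['position'],4))
E
python3 - <<'E'
from h import *
ims={c:arm.grab_frame(c) for c in("top","side")}
for n,a,b in [('tin',(379,222),(357,174)),('cup',(383,173),(315,159)),('strainer',(310,182),(287,211)),('cap',(251,225),(294,270))]:
    o=[]
    for c,xy in(("top",a),("side",b)):
        m=near(n,c,xy)
        if m is not None:o.append((c,m,cam(c)))
    x0=atz("top",a,.05)[:2]
    print(n,fit(n,*x0,o),[np.round(fit(n,*x0,[q])[0],3) for q in o])
t=cv2.resize(ims["top"][180:300,150:300],None,fx=4,fy=4,interpolation=cv2.INTER_CUBIC); s=cv2.resize(ims["side"][200:320,160:360],None,fx=3,fy=3)
cv2.imwrite("pics/c1.png",np.vstack([cv2.copyMakeBorder(s,0,0,0,0,0)])[:,:,::-1]); cv2.imwrite("pics/c2.png",t[:,:,::-1])
E
```

```text
tin (array([ 0.55807883, -0.14898887]), np.float64(0.12221547210941319)) [array([ 0.558, -0.147]), array([ 0.558, -0.147])]
cup (array([ 0.67975428, -0.16279224]), np.float64(0.2840451582629132)) [array([ 0.683, -0.163]), array([ 0.68 , -0.163])]
strainer (array([0.66433397, 0.00470906]), np.float64(0.14702781169847035)) [array([0.664, 0.005]), array([0.665, 0.004])]
cap (array([0.55366265, 0.15520946]), np.float64(0.16442824667123734)) [array([0.553, 0.157]), array([0.554, 0.154])]
```

View pics/c2.png

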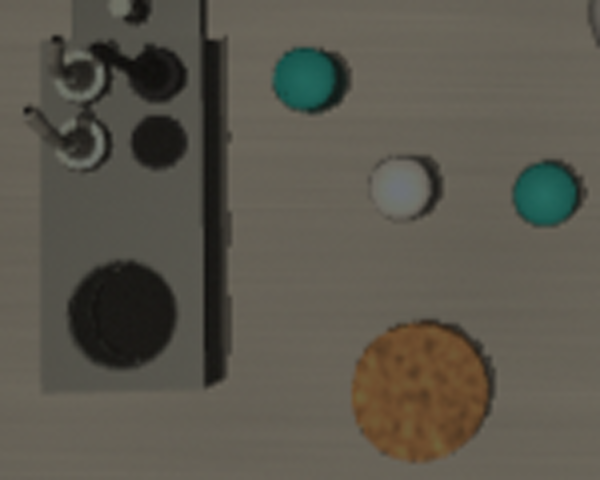

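The crop shows the steel cap at crop (402,188), i.e. top (250.5,227). It is grey metal, and the other two are turquoise. The pocket rim is centred at crop (122,314), i.e. top (180.6,258.5). Next I turn the tool and approach the tin.

Run:
```python
from h import *
print(atz("top",(180.6,258.5),.04),atz("side",(288,345),.04))
for z in(.0400,):
  # caddy axis: corners of top left edge at z .04
  print(atz("top",(160.2,190),.04),atz("top",(160.2,277),.04))
plan(.558,-.148,.2,90)
```

```text
[0.47704416 0.31677432 0.04      ] [0.47421041 0.31805373 0.04      ]
[0.63954776 0.37068549 0.04      ] [0.43306241 0.36334924 0.04      ]
units [ 1.956 -0.873  0.125] [ 0.     0.    -2.426] pos [ 0.1556 -0.5014  0.2313]
```

>>> {"api": "arm_command", "payload": {"targets": [0.98,-0.44,0.0,0,0,-1,1,0.98,-0.44,0.0,0,0,-1,1,0.98,-0.44,0.0,0,0,-1,1,0.98,-0.44,0.0,0,0,-1,1,0.98,-0.44,0.0,0,0,-1,1,0.98,-0.44,0.0,0,0,-1,1,0.98,-0.44,0.0,0,0,-1,1,0.98,-0.44,0.0,0,0,-1,1], "newtons": 40}}

```text
time_s: 2.45
position: [0.357, -0.3238, 0.2313]
tool_rot: [0.916, 0.401, -0.0, 0.0]
ft_force: [0.0, 0.2, 0.8]
grip_width: 0.999
gripper_force: 0.0
```

```bash
python3 -c "
from h import *
plan(.558,-.148,.2,90)"
```

```text
units [1.062 0.114 0.125] [-0.000e+00  1.000e-03 -1.423e+00] pos [ 0.357  -0.3238  0.2313]
```

>>> {"api": "arm_command", "payload": {"targets": [0.9,0.1,0.1,0,0,-1,1,0.9,0.1,0.1,0,0,-1,1,0.9,0.1,0.1,0,0,-1,1,0.9,0.1,0.1,0,0,-1,1,0.9,0.1,0.1,0,0,-1,1,0.9,0.1,0.1,0,0,-1,1,0.9,0.1,0.1,0,0,-1,1]}}

```text
time_s: 3.15
position: [0.5276, -0.1765, 0.2059]
tool_rot: [0.781, 0.624, -0.0, -0.0]
ft_force: [-0.5, 0.3, 0.7]
grip_width: 0.997
gripper_force: 0.0
```

```bash
python3 -c "
from h import *
plan(.558,-.148,.2,90)"
```

```text
units [0.138 0.093 0.024] [-0.002  0.    -0.426] pos [ 0.5276 -0.1765  0.2059]
```

>>> {"api": "arm_command", "payload": {"targets": [0.138,0.093,0.024,0,0,-0.426,1,0.138,0.093,0.024,0,0,-0.426,1,0.138,0.093,0.024,0,0,-0.426,1]}}

```text
time_s: 3.45
position: [0.5577, -0.1484, 0.2002]
tool_rot: [0.707, 0.707, -0.0, -0.0]
ft_force: [-0.8, -1.2, -0.4]
grip_width: 1.002
gripper_force: 0.0
```

Run:
```python
from h import *
C=cam('wrist'); im=arm.grab_frame('wrist'); o=im.copy()
for n,x,y in [('tin',.558,-.148)]:
    p=proj('wrist',[[x,y,.05]],C)[0]; print(p)
    L=arm.outline_of(n,'wrist')
    for d in L: print(d['confidence'],d['xy'],d['mask'].sum())
    m=L[0]['mask']; print(fit(n,x,y,[('wrist',m,C)]))
    for q in proj('wrist',sil(n,x,y),C): cv2.circle(o,tuple(int(v) for v in q),1,(255,0,0),-1)
cv2.imwrite('pics/w1.png',o[:,:,::-1]); plan(.558,-.148,.2)
```

```text
[318.33703986 182.34860787]
0.8 [320.8, 190.3] 4418
(array([ 0.55933852, -0.14864119]), np.float64(0.05843463425037321))
units [0.002 0.002 0.002] [-0.     0.001 -0.008] pos [ 0.5576 -0.1486  0.2005]
```

View pics/w1.png

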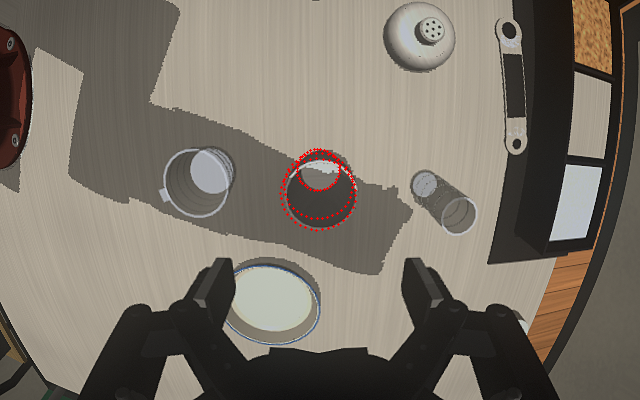

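The wrist view shows the tin at (320,190) agreeing with the estimate. The cup is at (450,203) and the strainer at (420,35). I'll descend and grip.

>>> {"api": "arm_command", "payload": {"targets": [0,0.006,0.2,0,0,0,1,0,0.006,0.4,0,0,0,1,0,0.006,0.56,0,0,0,1,0,0.006,0.56,0,0,0,1,0,0.006,0.56,0,0,0,0.2,0,0.006,0.56,0,0,0,0.2,0,0.006,0.56,0,0,0,0.2,0,0.006,0.56,0,0,0,0.2,0,0.006,0.56,0,0,0,0.2,0,0.006,0.56,0,0,0,0.2], "newtons": 40}}

```text
time_s: 4.55
position: [0.5613, -0.148, 0.063]
tool_rot: [0.707, 0.707, 0.001, 0.002]
ft_force: [-1.2, -1.3, 8.0]
grip_width: 0.726
gripper_force: 44.7
```

>>> {"api": "arm_command", "payload": {"targets": [0,0,-0.15,0,0,0,0.2,0,0,-0.3,0,0,0,0.2,0,0,-0.44,0,0,0,0.2,0,0,-0.44,0,0,0,0.2]}}

```text
time_s: 4.95
position: [0.5633, -0.1484, 0.1769]
tool_rot: [0.707, 0.707, 0.002, 0.005]
ft_force: [1.2, -0.2, -1.1]
grip_width: 0.723
gripper_force: 45.5
```

```bash
python3 -c "
from h import *
s=arm.observe();print(s['grip_width'],s['ft_force'])
plan(.4755,.3175,.17)"
```

```text
0.7228396290764055 [ 1.21385777 -0.20553616 -1.10416113]
units [ 1.864 -0.351  0.017] [0.019 0.007 0.   ] pos [ 0.5633 -0.1484  0.1769]
```

>>> {"api": "arm_command", "payload": {"targets": [0.2,-0.04,0,0,0,0,0.2,0.4,-0.08,0,0,0,0,0.2,0.6,-0.12,0,0,0,0,0.2,0.8,-0.16,0,0,0,0,0.2,1,-0.18,0,0,0,0,0.2]}}

```text
time_s: 5.45
position: [0.5144, 0.1005, 0.1708]
tool_rot: [0.707, 0.707, 0.0, 0.0]
ft_force: [1.1, -0.2, -2.0]
grip_width: 0.726
gripper_force: 45.3
```

>>> {"api": "arm_command", "payload": {"targets": [0.2,-0.04,0,0,0,0,0.2,0.4,-0.08,0,0,0,0,0.2,0.6,-0.12,0,0,0,0,0.2,0.8,-0.17,0,0,0,0,0.2,0.864,-0.17,0,0,0,0,0.2,0.864,-0.17,0,0,0,0,0.2,0.864,-0.17,0,0,0,0,0.2]}}

```text
time_s: 6.15
position: [0.4725, 0.3148, 0.1703]
tool_rot: [0.707, 0.708, -0.0, 0.0]
ft_force: [-0.8, -0.3, -1.5]
grip_width: 0.725
gripper_force: 45.3
```

Run:
```python
from h import *
C=cam('wrist'); im=arm.grab_frame('wrist'); arm_side=arm.grab_frame('side')
s=arm.observe(); p=s['position']; print(p,s['tool_rot'],s['ft_force'])
o=im.copy()
for q in proj('wrist',[[.476+.031*np.cos(a),.317+.031*np.sin(a),.04] for a in A],C): cv2.circle(o,tuple(int(v) for v in q),1,(255,0,0),-1)
S=arm_side.copy()
for q in proj('side',[[.476+.031*np.cos(a),.317+.031*np.sin(a),.04] for a in A]): cv2.circle(S,tuple(int(v) for v in q),1,(255,0,0),-1)
cv2.imwrite('pics/w2.png',np.hstack([cv2.resize(o[60:360,140:540],(400,300)),S[100:400,160:560]])[:,:,::-1])
L=arm.outline_of('tin','side'); print([(d['confidence'],d['xy']) for d in L])
print(fit('tin',p[0],p[1],[('side',L[0]['mask'],cam('side'))],p[2]-.06))
plan(.476,.317,.17)
```

```text
[0.4729054  0.3137381  0.17037489] [ 7.07401482e-01  7.06811940e-01 -1.01298231e-04  1.20634303e-04] [-0.36593707 -0.02933707 -1.75954323]
[(0.55, [284.4, 282.1]), (0.45, [362.7, 287.2])]
(array([0.46905675, 0.31527504]), np.float64(0.14111675126903556))
units [0.014 0.012 0.002] [ 0.     0.    -0.002] pos [0.473  0.3136 0.1704]
```

View pics/w2.png

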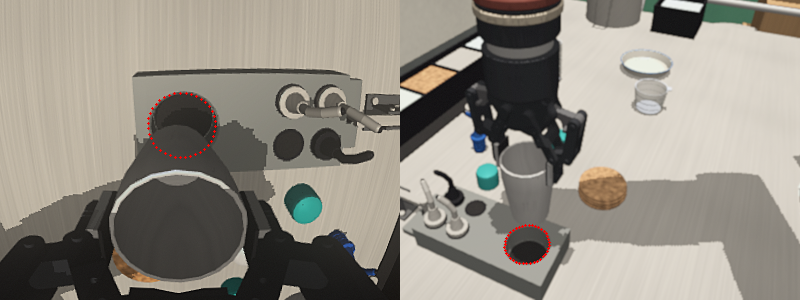

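The wrist and side views both show the pocket circle matching my estimate, so I correct by 3 mm and lower the tin.

>>> {"api": "arm_command", "payload": {"targets": [0.014,0.013,0,0,0,0,0.2,0.014,0.013,0.08,0,0,0,0.2,0.014,0.013,0.16,0,0,0,0.2,0.014,0.013,0.24,0,0,0,0.2,0.014,0.013,0.3,0,0,0,0.2,0.014,0.013,0.34,0,0,0,0.2,0.014,0.013,0.37,0,0,0,0.2,0.014,0.013,0.39,0,0,0,0.2,0.014,0.013,0.395,0,0,0,0.2,0.014,0.013,0.395,0,0,0,0.2]}}

```text
time_s: 7.3
position: [0.4763, 0.3183, 0.0718]
tool_rot: [0.707, 0.707, 0.0, 0.0]
ft_force: [0.0, 0.6, -2.6]
grip_width: 0.726
gripper_force: 45.3
```

>>> {"api": "arm_command", "payload": {"targets": [0,0,0.008,0,0,0,0.2,0,0,0.014,0,0,0,0.2,0,0,0.014,0,0,0,0.2]}}

```text
time_s: 7.6
position: [0.4764, 0.3186, 0.0691]
tool_rot: [0.707, 0.707, 0.001, 0.0]
ft_force: [-1.5, 0.1, 6.6]
grip_width: 0.726
gripper_force: 46.2
```

Contact. I release and rise.

>>> {"api": "arm_command", "payload": {"targets": [0,0,0,0,0,0,1,0,0,0,0,0,0,1,0,0,0,0,0,0,1,0,0,0,0,0,0,1,0,0,-0.15,0,0,0,1,0,0,-0.3,0,0,0,1,0,0,-0.45,0,0,0,1,0,0,-0.5,0,0,0,1,0,0,-0.5,0,0,0,1]}}

```text
time_s: 8.5
position: [0.4771, 0.3188, 0.1949]
tool_rot: [0.707, 0.707, 0.002, 0.001]
ft_force: [-0.1, -0.6, 0.5]
grip_width: 1.004
gripper_force: 0.0
```

Run:
```python
from h import *
C=cam('wrist'); im=arm.grab_frame('wrist'); o=im.copy()
L=arm.outline_of('tin','wrist'); print([(d['confidence'],d['xy']) for d in L])
print(fit('tin',.476,.317,[('wrist',L[0]['mask'],C)],.006))
# rim only ellipse
for q in proj('wrist',[[.4763+.032*np.cos(a),.318+.032*np.sin(a),.098] for a in A],C): cv2.circle(o,tuple(int(v) for v in q),1,(255,0,0),-1)
cv2.imwrite('pics/w3.png',o[:,:,::-1])
plan(.682,-.163,.2)
```

```text
[(0.69, [317.9, 196.1])]
(array([0.47608615, 0.31824255]), np.float64(0.03601487570953221))
units [-1.924  0.825 -0.032] [-0.002  0.001  0.   ] pos [0.4755 0.318  0.192 ]
```

View pics/w3.png

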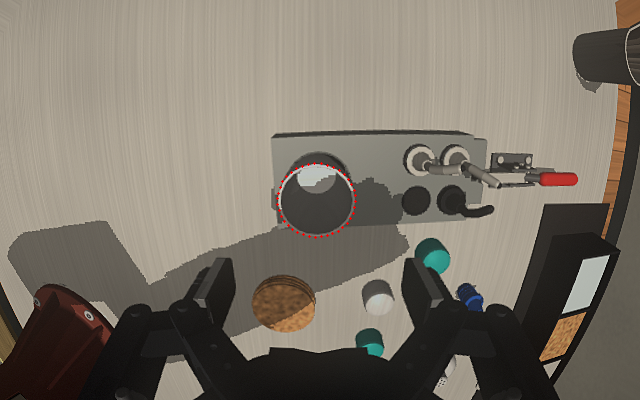

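The picture shows the tin seated in the pocket at (316,200), its rim on the projected circle, at (0.476,0.318). Next the cup.

>>> {"api": "arm_command", "payload": {"targets": [-0.18,0.08,-0.03,0,0,0,0.5,-0.36,0.16,-0.03,0,0,0,0.5,-0.54,0.24,-0.03,0,0,0,0.5,-0.72,0.32,-0.03,0,0,0,0.5,-0.9,0.4,-0.03,0,0,0,0.5,-0.96,0.41,-0.03,0,0,0,0.5]}}

```text
time_s: 9.2
position: [0.5793, 0.0742, 0.1982]
tool_rot: [0.708, 0.706, -0.001, -0.0]
ft_force: [-0.3, 1.1, -0.7]
grip_width: 0.748
gripper_force: 0.0
```

>>> {"api": "arm_command", "payload": {"targets": [-0.18,0.08,0,0,0,0,0.5,-0.36,0.16,0,0,0,0,0.5,-0.54,0.24,0,0,0,0,0.5,-0.72,0.32,0,0,0,0,0.5,-0.9,0.4,0,0,0,0,0.5,-0.96,0.41,0,0,0,0,0.5,-0.96,0.41,0,0,0,0,0.5,-0.96,0.41,0,0,0,0,0.5]}}

```text
time_s: 10.0
position: [0.6802, -0.1606, 0.199]
tool_rot: [0.707, 0.707, -0.0, -0.001]
ft_force: [0.1, -0.4, 0.1]
grip_width: 0.751
gripper_force: 0.0
```

Run:
```python
from h import *
C=cam('wrist'); im=arm.grab_frame('wrist'); o=im.copy()
L=arm.outline_of('cup','wrist'); print([(d['confidence'],d['xy'],d['mask'].sum()) for d in L])
p,e=fit('cup',.682,-.163,[('wrist',L[0]['mask'],C)]); print(p,e)
for q in proj('wrist',sil('cup',*p),C): cv2.circle(o,tuple(int(v) for v in q),1,(255,0,0),-1)
cv2.imwrite('pics/w4.png',o[:,:,::-1])
plan(*p,.12)
```

```text
[(0.68, [321.3, 193.6], np.int64(2394)), (0.35, [428.6, 63.7], np.int64(3984))]
[ 0.68388313 -0.16260515] 0.06338028169014087
units [-0.011  0.014  0.32 ] [-0.002 -0.002  0.003] pos [ 0.6806 -0.1598  0.2001]
```

View pics/w4.png

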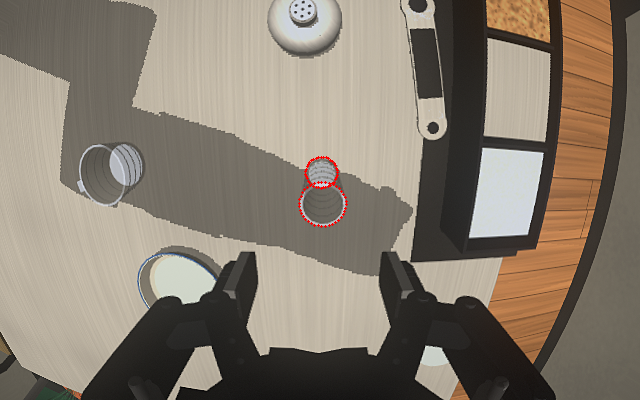

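The cup fits at (323,195), i.e. (0.684,-0.163). I grip its top with the fingertips at 90 mm.

>>> {"api": "arm_command", "payload": {"targets": [-0.011,0.014,0.15,0,0,0,0.5,-0.011,0.014,0.3,0,0,0,0.5,-0.011,0.014,0.44,0,0,0,0.5,-0.011,0.014,0.44,0,0,0,0.5,-0.011,0.014,0.44,0,0,0,-0.4,-0.011,0.014,0.44,0,0,0,-0.4,-0.011,0.014,0.44,0,0,0,-0.4,-0.011,0.014,0.44,0,0,0,-0.4,-0.011,0.014,0.44,0,0,0,-0.4], "newtons": 30}}

```text
time_s: 11.0
position: [0.686, -0.1648, 0.0933]
tool_rot: [0.707, 0.707, 0.001, 0.002]
ft_force: [-1.5, 0.3, 8.0]
grip_width: 0.417
gripper_force: 30.4
```

Run:
```python
from h import *
im=arm.grab_frame('side'); q=proj('side',[[.684,-.163,.09]])[0]; x,y=int(q[0]),int(q[1]); print(q)
cv2.imwrite('pics/s5.png',cv2.resize(im[y-70:y+70,x-80:x+80],None,fx=4,fy=4,interpolation=cv2.INTER_CUBIC)[:,:,::-1])
print(arm.observe()['position'])
```

```text
[313.46797764 147.83931964]
[ 0.68596114 -0.16485431  0.09336654]
```

View pics/s5.png

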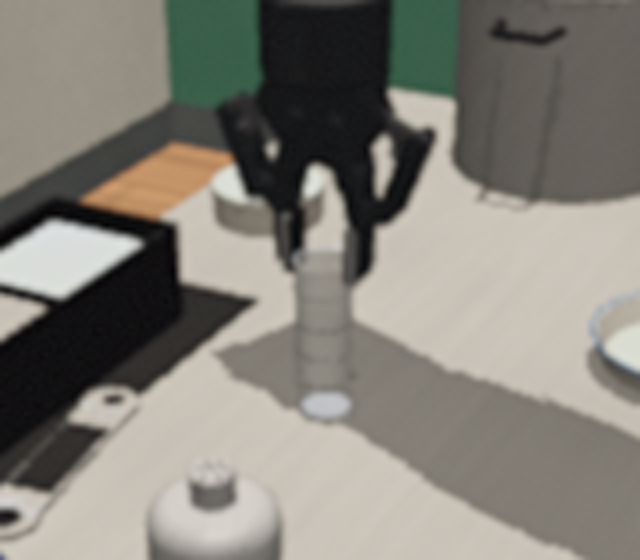

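The side crop shows the fingers holding the top 12–15 mm of the cup, which is upright. I lift and carry it.

>>> {"api": "arm_command", "payload": {"targets": [0,0,-0.15,0,0,0,-0.4,0,0,-0.3,0,0,0,-0.4,0,0,-0.45,0,0,0,-0.4,0,0,-0.56,0,0,0,-0.4,0,0,-0.56,0,0,0,-0.4]}}

```text
time_s: 11.55
position: [0.6869, -0.1652, 0.2369]
tool_rot: [0.707, 0.707, 0.002, 0.004]
ft_force: [-0.0, -0.5, -0.4]
grip_width: 0.416
gripper_force: 30.6
```

>>> {"api": "arm_command", "payload": {"targets": [0.15,-0.06,0,0,0,0,-0.4,0.3,-0.13,0,0,0,0,-0.4,0.45,-0.2,0,0,0,0,-0.4,0.6,-0.26,0,0,0,0,-0.4,0.75,-0.32,0,0,0,0,-0.4,0.9,-0.39,0,0,0,0,-0.4,0.96,-0.42,0,0,0,0,-0.4]}}

```text
time_s: 12.25
position: [0.5779, 0.0785, 0.2309]
tool_rot: [0.706, 0.708, 0.0, -0.0]
ft_force: [-0.6, 0.7, -1.1]
grip_width: 0.419
gripper_force: 30.7
```

>>> {"api": "arm_command", "payload": {"targets": [0.15,-0.06,0,0,0,0,-0.4,0.3,-0.13,0,0,0,0,-0.4,0.45,-0.2,0,0,0,0,-0.4,0.6,-0.26,0,0,0,0,-0.4,0.75,-0.32,0,0,0,0,-0.4,0.9,-0.39,0,0,0,0,-0.4,0.96,-0.41,0,0,0,0,-0.4,0.96,-0.41,0,0,0,0,-0.4,0.96,-0.41,0,0,0,0,-0.4]}}

```text
time_s: 13.15
position: [0.4774, 0.315, 0.2305]
tool_rot: [0.707, 0.707, -0.0, 0.0]
ft_force: [-0.3, -0.1, 0.4]
grip_width: 0.418
gripper_force: 30.7
```

Run:
```python
from h import *
C=cam('wrist'); im=arm.grab_frame('wrist'); o=im.copy()
s=arm.observe(); p=s['position']; print(s['grip_width'],s['tool_rot'])
def ring(x,y,z,r,cc):
  for q in proj('wrist',[[x+r*np.cos(a),y+r*np.sin(a),z] for a in A],C): cv2.circle(o,tuple(int(v) for v in q),1,cc,-1)
ring(.476,.318,.098,.032,(255,0,0)); zb=p[2]-.0933
ring(p[0],p[1]+.002,zb,.018,(0,255,0)); ring(p[0],p[1]+.002,zb+.106,.019,(0,255,0))
S=arm.grab_frame('side')
cv2.imwrite('pics/w6.png',np.hstack([cv2.resize(o[80:330,200:450],(500,500)),cv2.resize(S[180:380,200:320],(300,500))])[:,:,::-1])
plan(.476,.316,.22)
```

```text
0.41784748534334676 [ 7.07290797e-01  7.06922667e-01 -6.23892682e-05  2.60989382e-04]
units [ 0.007 -0.007  0.042] [ 0.     0.001 -0.002] pos [0.4777 0.3144 0.2305]
```

View pics/w6.png

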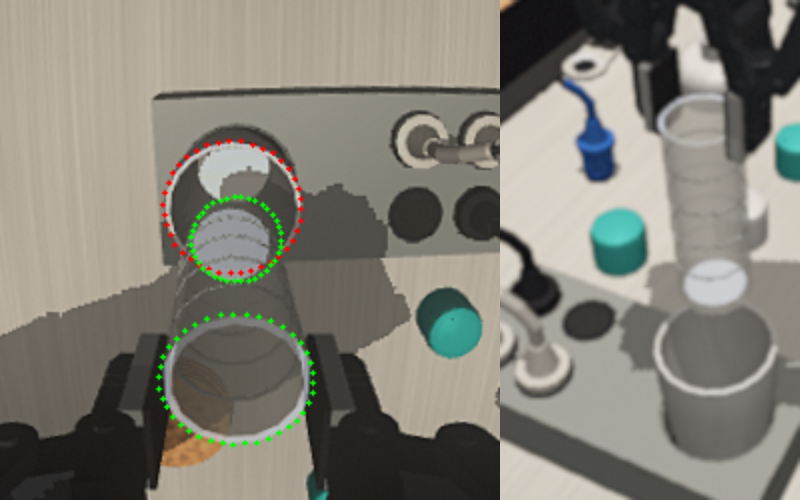

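The views show the cup upright above the tin and centred to within about 2 mm, so I lower it slowly.

>>> {"api": "arm_command", "payload": {"targets": [0.007,-0.006,0.0,0,0,0,-0.4,0.007,-0.006,0.06,0,0,0,-0.4,0.007,-0.006,0.12,0,0,0,-0.4,0.007,-0.006,0.18,0,0,0,-0.4,0.007,-0.006,0.24,0,0,0,-0.4,0.007,-0.006,0.3,0,0,0,-0.4,0.007,-0.006,0.35,0,0,0,-0.4,0.007,-0.006,0.4,0,0,0,-0.4,0.007,-0.006,0.44,0,0,0,-0.4,0.007,-0.006,0.47,0,0,0,-0.4,0.007,-0.006,0.49,0,0,0,-0.4,0.007,-0.006,0.49,0,0,0,-0.4]}}

```text
time_s: 14.45
position: [0.4752, 0.3171, 0.1075]
tool_rot: [0.707, 0.707, -0.0, -0.0]
ft_force: [-0.8, 0.5, -0.9]
grip_width: 0.417
gripper_force: 30.7
```

>>> {"api": "arm_command", "payload": {"targets": [0,0,0.01,0,0,0,-0.4,0,0,0.02,0,0,0,-0.4,0,0,0.02,0,0,0,-0.4]}}

```text
time_s: 14.75
position: [0.4754, 0.3173, 0.103]
tool_rot: [0.707, 0.707, -0.0, 0.0]
ft_force: [0.5, 0.2, -0.9]
grip_width: 0.415
gripper_force: 30.7
```

>>> {"api": "arm_command", "payload": {"targets": [0,0,0.006,0,0,0,-0.4,0,0,0.01,0,0,0,-0.4,0,0,0.01,0,0,0,-0.4]}}

```text
time_s: 15.05
position: [0.4758, 0.3178, 0.1023]
tool_rot: [0.707, 0.707, 0.001, 0.0]
ft_force: [-4.1, -0.6, 14.6]
grip_width: 0.415
gripper_force: 32.3
```

Contact is at the expected height, 0.102. I ease off, open and rise.

>>> {"api": "arm_command", "payload": {"targets": [0,0,-0.006,0,0,0,-0.4,0,0,-0.006,0,0,0,0.4,0,0,-0.006,0,0,0,0.4,0,0,-0.006,0,0,0,0.4,0,0,-0.006,0,0,0,0.4,0,0,-0.1,0,0,0,0.4,0,0,-0.25,0,0,0,0.4,0,0,-0.4,0,0,0,0.4,0,0,-0.4,0,0,0,0.4]}}

```text
time_s: 15.95
position: [0.4779, 0.3185, 0.2054]
tool_rot: [0.707, 0.707, 0.004, 0.001]
ft_force: [0.7, -0.1, 0.2]
grip_width: 0.696
gripper_force: 0.0
```

Run:
```python
from h import *
C=cam('wrist'); im=arm.grab_frame('wrist'); o=im.copy()
def ring(x,y,z,r,cc):
  for q in proj('wrist',[[x+r*np.cos(a),y+r*np.sin(a),z] for a in A],C): cv2.circle(o,tuple(int(v) for v in q),0,cc,-1)
ring(.476,.318,.098,.032,(255,0,0))
ring(.476,.318,.115,.019,(0,255,0))
S=arm.grab_frame('side')
cv2.imwrite('pics/w7.png',np.hstack([cv2.resize(o[100:300,220:420],(500,500)),cv2.resize(S[220:380,230:330],(300,480))[:480].repeat(1,0) if 0 else cv2.resize(S[220:380,230:326],(300,500))])[:,:,::-1])
plan(.6645,.0045,.16)
```

```text
units [-1.252  0.754  0.165] [ 0.003 -0.001  0.   ] pos [0.476  0.3175 0.2011]
```

View pics/w7.png

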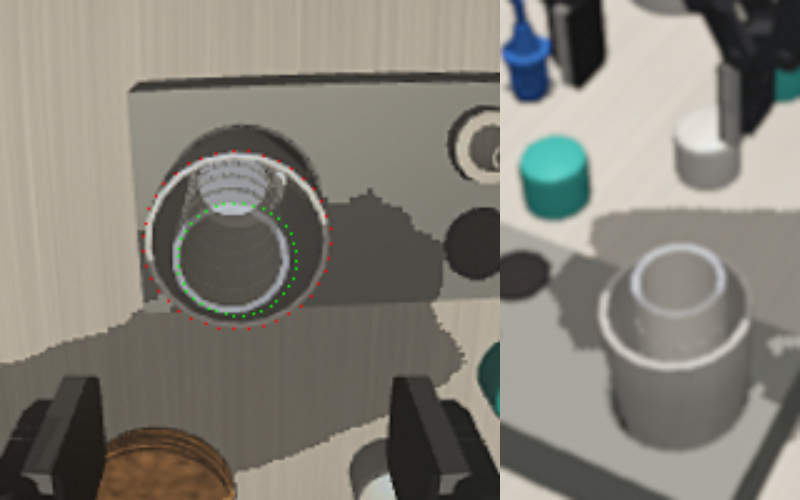

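The cup stands in the tin, upright and about 2 mm off centre, its rim at crop (230,257). Next the strainer.

>>> {"api": "arm_command", "payload": {"targets": [-0.16,0.1,0,0,0,0,0.2,-0.32,0.2,0,0,0,0,0.2,-0.48,0.3,0,0,0,0,0.2,-0.64,0.4,0.05,0,0,0,0.2,-0.8,0.5,0.1,0,0,0,0.2,-0.9,0.6,0.15,0,0,0,0.2,-1,0.68,0.16,0,0,0,0.2]}}

```text
time_s: 16.75
position: [0.6449, 0.0654, 0.1571]
tool_rot: [0.707, 0.707, -0.002, -0.002]
ft_force: [0.3, 0.6, 0.3]
grip_width: 0.602
gripper_force: 0.0
```

>>> {"api": "arm_command", "payload": {"targets": [-0.15,0.05,0,0,0,0,0.2,-0.252,0.074,0,0,0,0,0.2,-0.252,0.074,0,0,0,0,0.2,-0.252,0.074,0,0,0,0,0.2]}}

```text
time_s: 17.15
position: [0.6632, 0.004, 0.1589]
tool_rot: [0.707, 0.707, -0.001, -0.001]
ft_force: [-0.1, -0.1, 0.3]
grip_width: 0.596
gripper_force: 0.0
```

Run:
```python
from h import *
C=cam('wrist'); im=arm.grab_frame('wrist'); o=im.copy()
L=arm.outline_of('strainer','wrist'); print([(d['confidence'],d['xy'],d['mask'].sum()) for d in L])
p,e=fit('strainer',.6645,.0045,[('wrist',L[0]['mask'],C)]); print(p,e)
def ring(x,y,z,r,cc):
  for q in proj('wrist',[[x+r*np.cos(a),y+r*np.sin(a),z] for a in A],C): cv2.circle(o,tuple(int(v) for v in q),0,cc,-1)
ring(*p,0,.038,(255,0,0)); ring(*p,.057,.013,(0,255,0))
cv2.imwrite('pics/w8.png',cv2.resize(o[80:330,160:480],None,fx=2,fy=2)[:,:,::-1])
plan(*p,.1)
```

```text
[(0.93, [322.1, 181.8], np.int64(5132))]
[0.6652708  0.00616148] 0.037530493525989916
units [0.004 0.008 0.239] [-0.003 -0.001  0.002] pos [0.6633 0.0052 0.1596]
```

View pics/w8.png

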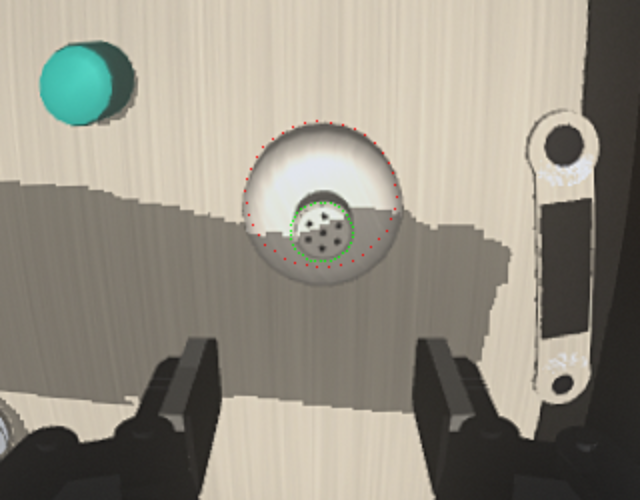

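The neck ring lies on the neck at crop (322,231), so the strainer is at (0.6653,0.0062). I grip the neck.

>>> {"api": "arm_command", "payload": {"targets": [0.004,0.008,0.15,0,0,0,0.2,0.004,0.008,0.3,0,0,0,0.2,0.004,0.008,0.42,0,0,0,0.2,0.004,0.008,0.478,0,0,0,0.2,0.004,0.008,0.478,0,0,0,0.2,0.004,0.008,0.478,0,0,0,-0.6,0.004,0.008,0.478,0,0,0,-0.6,0.004,0.008,0.478,0,0,0,-0.6,0.004,0.008,0.478,0,0,0,-0.6,0.004,0.008,0.478,0,0,0,-0.6], "newtons": 45}}

```text
time_s: 18.25
position: [0.6674, 0.0054, 0.0432]
tool_rot: [0.707, 0.707, 0.001, 0.001]
ft_force: [-0.9, 0.8, 7.4]
grip_width: 0.281
gripper_force: 44.3
```

>>> {"api": "arm_command", "payload": {"targets": [0,0,-0.15,0,0,0,-0.6,0,0,-0.3,0,0,0,-0.6,0,0,-0.45,0,0,0,-0.6,0,0,-0.6,0,0,0,-0.6,0,0,-0.64,0,0,0,-0.6,0,0,-0.64,0,0,0,-0.6]}}

```text
time_s: 18.85
position: [0.6674, 0.0052, 0.2037]
tool_rot: [0.707, 0.707, 0.001, 0.002]
ft_force: [-0.1, -0.1, -0.6]
grip_width: 0.277
gripper_force: 44.7
```

>>> {"api": "arm_command", "payload": {"targets": [0.13,-0.08,0,0,0,0,-0.6,0.26,-0.16,0,0,0,0,-0.6,0.39,-0.24,0,0,0,0,-0.6,0.52,-0.32,0,0,0,0,-0.6,0.65,-0.4,0,0,0,0,-0.6,0.78,-0.48,0,0,0,0,-0.6,0.91,-0.56,0,0,0,0,-0.6,0.98,-0.62,0,0,0,0,-0.6,0.98,-0.62,0,0,0,0,-0.6]}}

```text
time_s: 19.75
position: [0.5081, 0.2521, 0.1995]
tool_rot: [0.706, 0.708, -0.001, -0.001]
ft_force: [0.5, -0.2, -1.0]
grip_width: 0.275
gripper_force: 44.8
```

Run:
```python
from h import *
s=arm.observe(); p=s['position'];print(s['tool_rot'],s['grip_width'])
L=arm.outline_of('strainer','side') if arm.grab_frame('side') is not None else 0
print([(d['confidence'],d['xy'],d['mask'].sum()) for d in L])
plan(.476,.318,.2)
```

```text
[ 0.70584792  0.70836165 -0.00123237 -0.00098458] 0.27502475255668635
[(0.84, [288.6, 242.3], np.int64(2231))]
units [ 0.271 -0.137 -0.   ] [-0.003  0.002  0.002] pos [0.5103 0.2502 0.1999]
```

>>> {"api": "arm_command", "payload": {"targets": [0.1,-0.05,0,0,0,0,-0.6,0.2,-0.1,0,0,0,0,-0.6,0.27,-0.137,0,0,0,0,-0.6,0.27,-0.137,0,0,0,0,-0.6,0.27,-0.137,0,0,0,0,-0.6]}}

```text
time_s: 20.35
position: [0.4772, 0.3169, 0.2005]
tool_rot: [0.707, 0.707, -0.0, 0.0]
ft_force: [-0.1, -0.1, -1.8]
grip_width: 0.285
gripper_force: 44.8
```

Run:
```python
from h import *
C=cam('wrist'); o=arm.grab_frame('wrist').copy(); S=arm.grab_frame('side').copy()
s=arm.observe(); p=s['position'];print(s['tool_rot'],s['grip_width'])
def ring(c,im,CC,x,y,z,r,cc):
  for q in proj(c,[[x+r*np.cos(a),y+r*np.sin(a),z] for a in A],CC): cv2.circle(im,tuple(int(v) for v in q),0,cc,-1)
zb=p[2]-.0432
for c,im,CC in(('wrist',o,C),('side',S,cam('side'))):
  ring(c,im,CC,p[0],p[1]+.001,zb,.038,(0,255,0)); ring(c,im,CC,.476,.318,.098,.032,(255,0,0))
cv2.imwrite('pics/w9.png',np.hstack([cv2.resize(o[80:330,190:440],(500,500)),cv2.resize(S[180:380,230:350],(300,500))])[:,:,::-1])
plan(.476,.318,.2)
```

```text
[ 7.07514979e-01  7.06698279e-01 -2.89766016e-04  1.14293527e-04] 0.2808192515799723
units [ 0.006 -0.006  0.003] [-0.     0.001 -0.002] pos [0.4774 0.3166 0.2007]
```

View pics/w9.png

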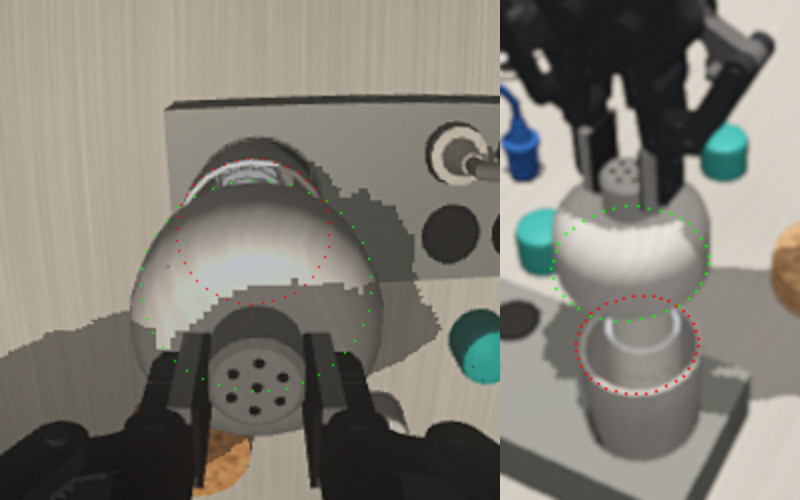

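The strainer is upright and centred over the tin. I lower it until just before the rim, then onto it.

>>> {"api": "arm_command", "payload": {"targets": [0.006,-0.006,0.06,0,0,0,-0.6,0.006,-0.006,0.12,0,0,0,-0.6,0.006,-0.006,0.17,0,0,0,-0.6,0.006,-0.006,0.21,0,0,0,-0.6,0.006,-0.006,0.24,0,0,0,-0.6,0.006,-0.006,0.255,0,0,0,-0.6,0.006,-0.006,0.265,0,0,0,-0.6,0.006,-0.006,0.265,0,0,0,-0.6]}}

```text
time_s: 21.25
position: [0.4753, 0.3193, 0.1348]
tool_rot: [0.707, 0.707, 0.0, 0.0]
ft_force: [0.2, -0.2, -0.5]
grip_width: 0.284
gripper_force: 44.8
```

>>> {"api": "arm_command", "payload": {"targets": [0,0,0.008,0,0,0,-0.6,0,0,0.016,0,0,0,-0.6,0,0,0.02,0,0,0,-0.6,0,0,0.02,0,0,0,-0.6]}}

```text
time_s: 21.65
position: [0.4759, 0.3199, 0.1317]
tool_rot: [0.707, 0.707, 0.001, 0.0]
ft_force: [-3.6, -1.4, 14.8]
grip_width: 0.28
gripper_force: 46.4
```

Seated at 0.1317 against 0.131 expected. I release and rise.

>>> {"api": "arm_command", "payload": {"targets": [0,0,-0.008,0,0,0,-0.6,0,0,-0.008,0,0,0,0.2,0,0,-0.008,0,0,0,0.2,0,0,-0.008,0,0,0,0.2,0,0,-0.008,0,0,0,0.2,0,0,-0.1,0,0,0,0.2,0,0,-0.25,0,0,0,0.2,0,0,-0.28,0,0,0,0.2,0,0,-0.28,0,0,0,0.2]}}

```text
time_s: 22.55
position: [0.4762, 0.3197, 0.2011]
tool_rot: [0.707, 0.707, 0.001, 0.0]
ft_force: [-0.2, -0.3, -0.5]
grip_width: 0.6
gripper_force: 0.0
```

Run:
```python
from h import *
C=cam('wrist'); o=arm.grab_frame('wrist').copy(); S=arm.grab_frame('side').copy()
L=arm.outline_of('strainer','wrist'); print(fit('strainer',.476,.318,[('wrist',L[0]['mask'],C)],.088))
def ring(c,im,CC,x,y,z,r,cc):
  for q in proj(c,[[x+r*np.cos(a),y+r*np.sin(a),z] for a in A],CC): cv2.circle(im,tuple(int(v) for v in q),0,cc,-1)
for c,im,CC in(('wrist',o,C),('side',S,cam('side'))):
  ring(c,im,CC,.476,.319,.145,.013,(0,255,0)); ring(c,im,CC,.476,.319,.088,.038,(255,0,0))
cv2.imwrite('pics/w10.png',np.hstack([cv2.resize(o[80:330,190:440],(500,500)),cv2.resize(S[180:380,230:350],(300,500))])[:,:,::-1])
plan(.5535,.1555,.18)
```

```text
(array([0.47511785, 0.32010128]), np.float64(0.028716680406705164))
units [-0.654  0.316  0.074] [-0.003  0.002  0.   ] pos [0.4746 0.3189 0.1985]
```

View pics/w10.png

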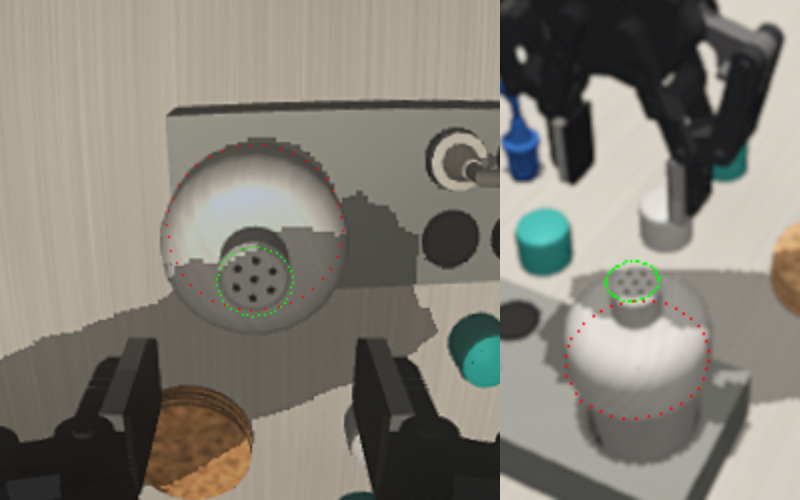

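The strainer sits level on the tin, its neck at (0.476,0.320). Next the steel cap.

>>> {"api": "arm_command", "payload": {"targets": [-0.16,0.08,0,0,0,0,0.4,-0.32,0.16,0,0,0,0,0.4,-0.48,0.24,0.05,0,0,0,0.4,-0.6,0.3,0.14,0,0,0,0.4,-0.654,0.316,0.2,0,0,0,0.4,-0.654,0.316,0.2,0,0,0,0.4,-0.654,0.316,0.2,0,0,0,0.4]}}

```text
time_s: 23.4
position: [0.5535, 0.1558, 0.1489]
tool_rot: [0.707, 0.707, -0.001, -0.001]
ft_force: [-0.2, 0.4, 0.3]
grip_width: 0.699
gripper_force: 0.0
```

Run:
```python
from h import *
C=cam('wrist'); o=arm.grab_frame('wrist').copy()
g=proj('wrist',[[.5535,.1555,.03]],C)[0]; print(g)
L=arm.outline_of('cap','wrist'); print([(d['confidence'],d['xy'],d['mask'].sum()) for d in L])
m=min(L,key=lambda d:np.hypot(*(np.array(d['xy'])-g)))['mask']
p,e=fit('cap',.5535,.1555,[('wrist',m,C)]); print(p,e)
def ring(x,y,z,r,cc):
  for q in proj('wrist',[[x+r*np.cos(a),y+r*np.sin(a),z] for a in A],C): cv2.circle(o,tuple(int(v) for v in q),0,cc,-1)
ring(*p,0,.02,(255,0,0)); ring(*p,.026,.02,(0,255,0))
cv2.imwrite('pics/w11.png',cv2.resize(o[80:380,120:520],None,fx=2,fy=2)[:,:,::-1])
plan(*p,.007)
```

```text
[318.33813835 192.80813684]
[(0.84, [318.1, 266.7], np.int64(1445)), (0.59, [396.5, 124.6], np.int64(1692))]
[0.5535 0.1555] 1.0
units [-0.005 -0.002  0.572] [ 0.    -0.001  0.002] pos [0.5541 0.1567 0.1501]
```

View pics/w11.png

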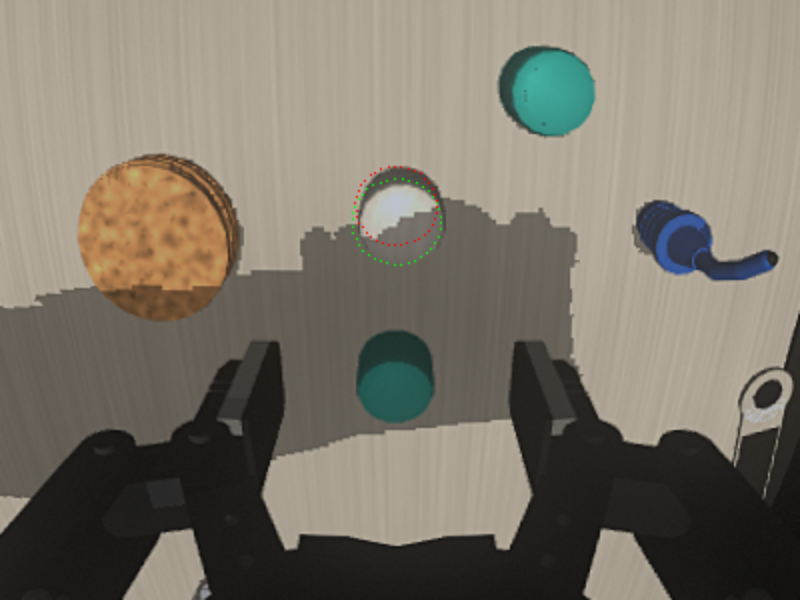

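The steel cap is at crop (401,216), with the turquoise look-alikes at (547,90) and (395,380). I descend on the steel one.

>>> {"api": "arm_command", "payload": {"targets": [-0.005,0.002,0.15,0,0,0,0.4,-0.005,0.002,0.3,0,0,0,0.4,-0.005,0.002,0.45,0,0,0,0.4,-0.005,0.002,0.54,0,0,0,0.4,-0.005,0.002,0.564,0,0,0,0.4,-0.005,0.002,0.564,0,0,0,0.4,-0.005,0.002,0.564,0,0,0,-0.3,-0.005,0.002,0.564,0,0,0,-0.3,-0.005,0.002,0.564,0,0,0,-0.3,-0.005,0.002,0.564,0,0,0,-0.3,-0.005,0.002,0.564,0,0,0,-0.3], "newtons": 40}}

```text
time_s: 24.6
position: [0.5561, 0.1551, 0.0108]
tool_rot: [0.707, 0.707, 0.001, 0.001]
ft_force: [-0.9, 1.1, 5.3]
grip_width: 0.451
gripper_force: 39.9
```

>>> {"api": "arm_command", "payload": {"targets": [0,0,-0.15,0,0,0,-0.3,0,0,-0.3,0,0,0,-0.3,0,0,-0.45,0,0,0,-0.3,0,0,-0.6,0,0,0,-0.3,0,0,-0.7,0,0,0,-0.3,0,0,-0.7,0,0,0,-0.3]}}

```text
time_s: 25.2
position: [0.5574, 0.155, 0.1891]
tool_rot: [0.707, 0.707, 0.003, 0.003]
ft_force: [0.8, 0.9, -1.1]
grip_width: 0.448
gripper_force: 40.7
```

>>> {"api": "arm_command", "payload": {"targets": [0.13,-0.06,0,0,0,0,-0.3,0.26,-0.12,0,0,0,0,-0.3,0.39,-0.18,0,0,0,0,-0.3,0.52,-0.24,0,0,0,0,-0.3,0.6,-0.29,0,0,0,0,-0.3,0.66,-0.32,0,0,0,0,-0.3,0.66,-0.32,0,0,0,0,-0.3,0.66,-0.32,0,0,0,0,-0.3]}}

```text
time_s: 26.0
position: [0.4749, 0.3192, 0.1838]
tool_rot: [0.707, 0.707, -0.0, 0.0]
ft_force: [-0.0, 0.2, -0.8]
grip_width: 0.445
gripper_force: 40.7
```

Run:
```python
from h import *
C=cam('wrist'); o=arm.grab_frame('wrist').copy(); S=arm.grab_frame('side').copy()
s=arm.observe(); p=s['position'];print(s['tool_rot'],s['grip_width'])
def ring(c,im,CC,x,y,z,r,cc):
  for q in proj(c,[[x+r*np.cos(a),y+r*np.sin(a),z] for a in A],CC): cv2.circle(im,tuple(int(v) for v in q),0,cc,-1)
zb=p[2]-.0108
for c,im,CC in(('wrist',o,C),('side',S,cam('side'))):
  ring(c,im,CC,p[0],p[1],zb,.02,(0,255,0)); ring(c,im,CC,.4755,.320,.145,.013,(255,0,0));ring(c,im,CC,p[0],p[1],zb+.026,.02,(0,255,0))
cv2.imwrite('pics/w12.png',np.hstack([cv2.resize(o[80:330,190:440],(500,500)),cv2.resize(S[180:380,230:350],(300,500))])[:,:,::-1])
plan(.4755,.320,.18)
```

```text
[ 7.07394499e-01  7.06818921e-01 -2.22750238e-05  1.89049152e-04] 0.4480666545642015
units [0.005 0.001 0.015] [ 0.     0.001 -0.002] pos [0.4753 0.3186 0.1838]
```

View pics/w12.png

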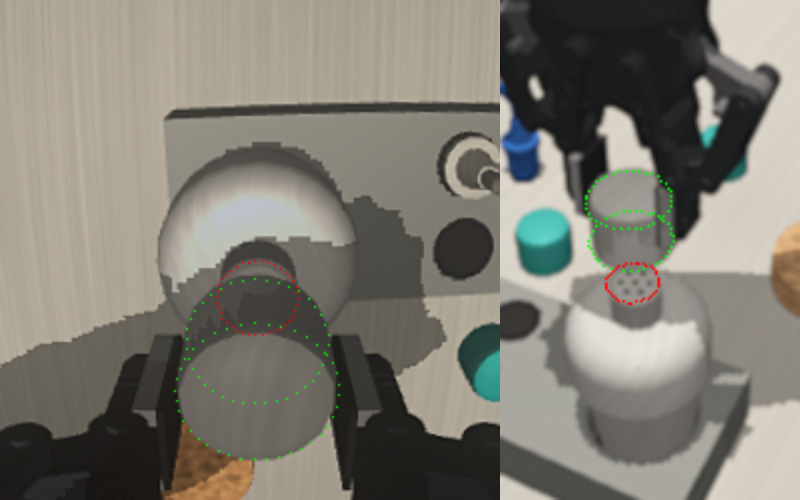

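The cap is upright, straight above the neck. I lower it.

>>> {"api": "arm_command", "payload": {"targets": [0.004,0.0,0.03,0,0,0,-0.3,0.004,0,0.06,0,0,0,-0.3,0.004,0,0.09,0,0,0,-0.3,0.004,0,0.12,0,0,0,-0.3,0.004,0,0.15,0,0,0,-0.3,0.004,0,0.17,0,0,0,-0.3,0.004,0,0.18,0,0,0,-0.3,0.004,0,0.18,0,0,0,-0.3]}}

```text
time_s: 26.9
position: [0.4745, 0.3205, 0.1385]
tool_rot: [0.707, 0.707, -0.0, -0.0]
ft_force: [-0.1, 1.3, 0.0]
grip_width: 0.449
gripper_force: 40.7
```

>>> {"api": "arm_command", "payload": {"targets": [0,0,0.006,0,0,0,-0.3,0,0,0.012,0,0,0,-0.3,0,0,0.016,0,0,0,-0.3,0,0,0.016,0,0,0,-0.3]}}

```text
time_s: 27.3
position: [0.4754, 0.3209, 0.1363]
tool_rot: [0.707, 0.707, 0.001, 0.0]
ft_force: [-2.0, -1.2, 11.6]
grip_width: 0.449
gripper_force: 41.8
```

Seated at 0.1363 against 0.1358 expected. I release, rise and check.

>>> {"api": "arm_command", "payload": {"targets": [0,0,-0.006,0,0,0,-0.3,0,0,-0.006,0,0,0,0.5,0,0,-0.006,0,0,0,0.5,0,0,-0.006,0,0,0,0.5,0,0,-0.006,0,0,0,0.5,0,0,-0.1,0,0,0,0.5,0,0,-0.25,0,0,0,0.5,0,0,-0.4,0,0,0,0.5,0,0,-0.4,0,0,0,0.5,0,0,-0.4,0,0,0,0.5]}}

```text
time_s: 28.3
position: [0.4751, 0.3207, 0.2353]
tool_rot: [0.707, 0.707, 0.001, 0.0]
ft_force: [0.2, -0.3, -0.2]
grip_width: 0.755
gripper_force: 0.0
```

Run:
```python
from h import *
C=cam('wrist'); o=arm.grab_frame('wrist').copy(); S=arm.grab_frame('side').copy()
def ring(c,im,CC,x,y,z,r,cc):
  for q in proj(c,[[x+r*np.cos(a),y+r*np.sin(a),z] for a in A],CC): cv2.circle(im,tuple(int(v) for v in q),0,cc,-1)
for c,im,CC in(('wrist',o,C),('side',S,cam('side'))):
  ring(c,im,CC,.4755,.320,.151,.02,(0,255,0)); ring(c,im,CC,.4755,.320,.125,.02,(255,0,0))
cv2.imwrite('pics/w13.png',np.hstack([cv2.resize(o[80:330,190:440],(500,500)),cv2.resize(S[180:380,230:350],(300,500))])[:,:,::-1])
print(arm.observe()['position'],arm.observe()['gripper_force'])
```

```text
[0.47418572 0.32020134 0.23368639] 0.0
```

View pics/w13.png

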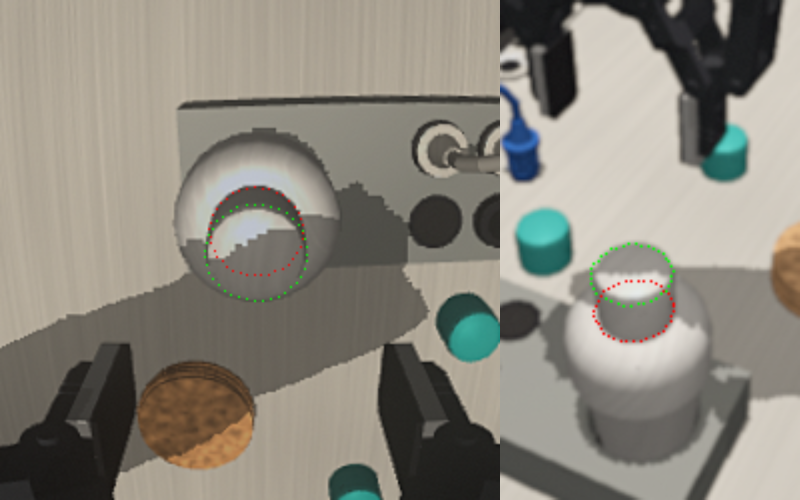

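The cap sits flat on the shoulder, its outline on the projected rings, and the gripper is clear. I hand the job in.

```bash
python3 -c "
from cell import arm
print(arm.job_done())"
```

```text
the job is handed in; nothing more can be done
None
```

The shaker is packed and handed in at about 28 s of the 118 s allowed: tin in the pocket, tall cup in the tin, strainer on the rim and steel cap on the shoulder, each checked in the camera views; the hand-in call returned no verdict.

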